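# Set the repeat gauge and hold the cloth tensioner open

### The arm

A 6-joint arm with a two-finger parallel gripper is mounted at the origin on the work surface. World frame = base frame: x ahead of the robot, y to its left, z up, the work surface at z = 0. Lengths are in m, angles in rad, forces in N, time in s.
With the tool pointing down it reaches from about 0.4 to 0.825 m from the base axis. Payload 7 kg.
Tool frame: the origin (TCP) lies between the finger pads; the fingertips stand arm.tip_extent ahead of it and the grasp point (between the pads) lies 3 mm ahead of it (arm.tip_extent is the distance from the TCP to the fingertips, in m); z points along the fingers, y is the direction in which the jaws open and shut (so a half turn about z gives the same grasp; the last joint's range is limited). The gripper opens to 88 mm and grips with 3 to 60 N. Pads are 19 mm wide; open, the fingers measure 130 mm over their backs; the gripper's body (78 mm by 193 mm) begins 47 mm behind the grasp point.
Start: joints at [1.551, 0.359, 0.012, 0, -1.224, -0.288], TCP at [0.205, 0.643, 0.249] pointing down, gripper open.
Joint ranges: [-3.07, 3.07], [-1.43, 2.12], [-1.02, 1.25], [-3.03, 1.67], [-3.05, -0], [-3.03, 3.03]. Speed limits (rad/s): [2.39, 2.39, 3.01, 3.14, 3.14, 3.14].

### API

Orientations are given as [roll, pitch, yaw] about the fixed x, y, z axes, in that order (R = Rz(yaw) Ry(pitch) Rx(roll)).
In Python, from station import arm gives the robot as it stands.
- The arm moves only by the tool servo_tool, never from a script. Its argument "steps" is a list that holds one entry, the list of rows, each a list of 5 numbers: the finger opening in mm, from 0 to 87.6, then the shift along the tool's x, y, z in mm, then the turn about the tool's z in degrees. A call has 1 to 8 rows; each row shifts and turns the commanded pose from where the row before left it, along the tool's axes as they then stand; what a row does not reach is not made up. A row lasts 1/8 s, in which the tool goes at most 62.5 mm and 10.7 degrees, less where a joint would pass 70% of its speed; a pose out of reach is approached as far as the arm can. A call is refused whole if a number of a shift passes 62.5 or a number of a turn 10.7, either way. A call with a gripper value outside its range is refused whole. The fingers move at their own pace and stop on an object; "squeeze" is the grip in N (left out, the last holds). Time passes only in rows, so rows that do not move let the fingers close. It gives the time, the measured TCP pose, the force and the opening at its end, in the units of the state.
- arm.get_state(): the state, without advancing time (a new reading comes with each control period).
- arm.grab_frame(name): name is "scene" or "top" or "wrist"; returns a dict with "image" (420x560x3 uint8, red, green, blue), "z_map" (420x560 float32, m along the optical axis (not along the pixel's ray), 0 where there is no reading), "camera_matrix" (3x3 intrinsics, pixels), "dist_coeffs" ([k1, k2, p1, p2, k3] as OpenCV has them; the pictures are not rectified), "rvec" (rotation vector, rad) and "tvec" (3), from world to camera coordinates, as OpenCV has them. Camera axes: x right, y down, z forward; pixel columns grow to the right and rows downward; lengths in m; the calibration is good to about 2 mm. A picture is of the moment at which its call begins.
- arm.job_done(): hands the job in, once; it reports no verdict.
Trained networks look in a picture, given as the dict that the camera call returned (one of the last four; its "shot" number tells which), for a name from the list of things; names that differ only in an ending like _2 or _b are one class to them, and where a whole thing is asked for, a point or a joint stands for the part that bears it (a point fixed in the world has none). Each returns a list of dicts, best first, with "p" (0 to 1); they miss things now and then, are a little off and sometimes report something else, mostly with a low value. They report only what shows in the picture. A call takes as long as a camera call. They do not tell look-alikes from the thing itself.
- arm.search_frame(picture, thing): "extent" ([left, top, right, bottom] in pixels, round what is visible of it).
- arm.cut_out(picture, thing): "mask" (420x560 bool, what is visible of it) and "extent" ([left, top, right, bottom] in pixels, round what is visible of it).
- arm.landmark_of(picture, thing): "xy" ([column, row] in pixels: a listed point, or the origin of a listed thing).
The state is a dict: "t": time; "q": joint angles; "qd": joint speeds; "joint_efforts": joint torques, N m; "eef_pos": TCP position; "ee_rot": TCP orientation; "force": force on the tool from outside, world axes, zero at the start; "moment": the same for the moment, N m; "width": finger opening in m.
Only numpy, scipy, OpenCV 4.12 (cv2) and the standard library are available. Lean on these libraries where they do the work, as an engineer would, in place of code of your own. Each camera call takes 0.05 s, during which the arm holds its last target. There are 200 camera calls.

### The job

Get the cloth feed ready for threading: first draw the slide of the repeat gauge out by its upright post until its little index finger is level with the brass marker, and let go of it there. Then take the long white roller at the end of the sprung tension arm, wind the arm forward against its spring all the way to its stop, and finish holding it there by the roller, without letting go. Leave the other things on the table alone.

Things in the scene. Friction and masses are not known exactly. Their poses are not given: they have to be found in the camera images.
- gauge: Repeat gauge, fixed to the table: grey base strip 320 x 64 x 8 mm, on one half a round aluminium barrel (130 mm long, 30 mm across, top 39 mm above the table), on the other a steel rail (top 16 mm above the table). Origin: centre of the base's underside, on the table. x axis: along the rail from the barrel to the free end, the way the slide is drawn out; z up.
- gauge_slide (a joint): How far the slide is drawn out of the barrel, m: 0 fully in, 0.125 fully out, growing along the gauge's x axis; starts at 0 to 0.02. A spring (10 N/m, 0.5 N at 0) pulls it in, but its brake (3.5 N) is stronger: the slide stays where it is let go and moves either way under about 2 to 6 N.
- gauge_grip (a point): Centre of the top of the slide's upright round steel post: 16 mm across, standing 58 mm up from a dark steel block 36 x 36 mm whose top is 33 mm above the table; the post's top is 91 mm above the table. The post stands in the middle of the slide.
- gauge_index (a point): Tip of the slide's small steel index finger, 4 mm wide, which sticks out sideways (gauge's +y side) from the middle of the slide's block, 28 mm from the rail's centre line and 26 mm above the table. It lies at the same place along the rail as the post's centre.
- marker_tip (a point): Tip of the pointer (3 mm wide) of the brass marker, a fixed block 16 x 32 x 16 mm on the gauge's base, on the index finger's side of the rail; its top is 28 mm above the table. The point's axes are parallel to the gauge's. The slide is set when the index tip and this tip are at the same place along the gauge's x (they then touch or overlap). The slide starts 30 mm or more short of it.
- tensioner: Cloth tensioner, fixed to the table: grey base plate 130 x 90 x 10 mm, upright hanger plate and disc (110 mm across) with a dark pivot body; highest fixed point 155 mm above the table. Origin: centre of the base's underside. x axis: forward, the way the arm is wound; z up. The arm's hinge is parallel to y and passes 100 mm above the origin.
- tension_arm (a joint): Angle of the tension arm, rad: 0 at its back stop (start; leaning 0.61 back from upright, to the tensioner's -x), 1.13 at its forward stop (leaning 0.52 to +x). Its spring always pulls back: about 2.5 N at the roller at the start, 7 N at the forward stop. The arm is a steel plate 22 mm wide, 2 to 12 mm to the +y side of the tensioner's centre, with a short black idler half way along.
- roller: Long white roller at the arm's end, 18 mm across, 60 mm long, along the tensioner's y axis, turning freely on its axle. Origin: middle of its length on its axle, 110 mm from the arm's hinge axis, 42 mm to the tensioner's +y side; 190 mm above the table at the start, 195 mm at the forward stop. One end is at the arm plate, the other has a thin flange 22 mm across. Its own turn means nothing.
- paint_jar: Bystander: closed glass jar, 56 mm across, 65 mm tall, near the gauge's barrel. Origin: centre of its underside.
- brush: Bystander: paint brush, 180 mm long, lying beside the tensioner. Origin: under its middle.
- drink_can: Bystander: drink can, 66 mm across, 115 mm tall, at the right of the table. Origin: centre of its underside.
- tape_roll: Bystander: flat roll of paper tape, 90 mm across, 25 mm tall, between the robot and the two devices. Origin: centre of its underside.
- dye_pot: Bystander: open glass pot, 70 mm across, 50 mm tall, at the left of the table. Origin: centre of its underside.
There are look-alikes about, which are no part of the job. Leave any orange look-alike of the tensioner alone.

How it is judged:
By the outcome, as a careful person would: the job done as asked, in the order asked, and still so for the second after the job is handed in, while the arm keeps its last pose, push and grip.
It also fails if it takes over 53 s, if anything falls off the work surface, if the arm or the gripper's body presses on something with over 40 N, if the wrist force passes 120 N, or if a joint passes its speed limit or range.

## Working session

There is one attempt and no reset: what is moved stays moved. The work goes in short steps, Python scripts to look and compute and a tool call to move; the robot and the scene stay as the last step left them, time stands still between calls to the robot, and variables do not carry over. Pictures are saved under pics/ and viewed, and the job is handed in when it is done.

Besides the shell and the picture viewer there is one more tool, called after "Emit:" by a JSON object that holds its "op" and its "data", one argument or row to a line. servo_tool: Moves the arm, as the interface text tells. Its arguments: {"type":"object","properties":{"steps":{"type":"array","items":{"type":"array","items":{"type":"array","items":{"type":"number"}}}},"squeeze":{"type":"number"}},"required":["steps"]}

```bash
mkdir -p pics
cat > h.py <<'E'
import sys; sys.path.insert(0,'.')
import numpy as np, cv2
from station import arm
def grab(n,fn=None):
    p=arm.grab_frame(n)
    if fn: cv2.imwrite('pics/'+fn,cv2.cvtColor(np.ascontiguousarray(p['image']),cv2.COLOR_RGB2BGR))
    return p
def ray(p,xy):
    u=cv2.undistortPoints(np.array([[xy]],float),np.array(p['camera_matrix']),np.array(p['dist_coeffs']))[0,0]
    R=cv2.Rodrigues(np.array(p['rvec'],float))[0]; t=np.array(p['tvec'],float).ravel()
    return -R.T@t, R.T@np.array([u[0],u[1],1.])
def at_z(p,xy,z):
    o,d=ray(p,xy); return o+d*(z-o[2])/d[2]
def at_depth(p,xy):
    o,d=ray(p,xy); return o+d*float(p['z_map'][int(round(xy[1])),int(round(xy[0]))])
def proj(p,X):
    return cv2.projectPoints(np.array(X,float).reshape(-1,1,3),np.array(p['rvec'],float),np.array(p['tvec'],float),np.array(p['camera_matrix']),np.array(p['dist_coeffs']))[0].reshape(-1,2)
E
python3 - <<'E'
from h import *
Z=dict(gauge=0,gauge_grip=.091,gauge_index=.026,marker_tip=.026,tensioner=0,roller=.19,paint_jar=0,brush=0,drink_can=0,tape_roll=0,dye_pot=0)
print(arm.get_state(),arm.tip_extent)
for c in('scene','top'):
    p=grab(c,c+'0.png')
    for k,z in Z.items():
        for r in arm.landmark_of(p,k)[:3]: print(c,k,round(r['p'],2),np.round(r['xy'],1),np.round(at_z(p,r['xy'],z),3))
E
```

```text
{'t': 0.0, 'q': array([ 1.55115138e+00,  3.59413862e-01,  1.10387591e-02, -3.85245157e-04,
       -1.22411044e+00, -2.88107923e-01]), 'qd': array([-0.00073124, -0.0019831 , -0.00123027, -0.00060757,  0.00138593,
        0.00066739]), 'joint_efforts': array([-1.03976232e-03, -5.82718384e+01,  2.93053150e+01,  6.99693024e+00,
        6.76166557e-03, -1.65766774e-04]), 'eef_pos': array([0.20433801, 0.64283249, 0.24759015]), 'ee_rot': array([ 3.13987015e+00, -1.32798800e-04, -3.07883957e-01]), 'force': array([-0.06124481,  0.83926035,  0.05444266]), 'moment': array([-0.01237155,  0.01580134,  0.03512161]), 'width': 0.08772107078123013} 0.022
scene gauge 0.85 [221.7 252.3] [ 0.534 -0.206  0.   ]
scene gauge_grip 0.47 [222.9 238.2] [ 0.535 -0.191  0.091]
scene gauge_index 0.58 [218.2 240.7] [ 0.501 -0.205  0.026]
scene marker_tip 0.51 [246.9 232.5] [ 0.505 -0.105  0.026]
scene tensioner 0.98 [321.8 295.5] [0.794 0.047 0.   ]
scene tensioner 0.9 [321.8 213.3] [0.511 0.176 0.   ]
scene tensioner 0.88 [386.3 231.7] [0.662 0.357 0.   ]
scene roller 0.7 [327.2 250.2] [0.734 0.069 0.19 ]
scene r
[... 626 characters left out ...]
 0.465 0.026]
top marker_tip 0.65 [308.2 227. ] [ 0.516 -0.102  0.026]
top tensioner 0.93 [198.7 314.1] [0.298 0.249 0.   ]
top tensioner 0.79 [219.3 236.9] [0.521 0.169 0.   ]
top tensioner 0.66 [149.6 196.9] [0.671 0.374 0.   ]
top roller 0.75 [180.2 342.4] [0.23  0.268 0.19 ]
top roller 0.66 [130.7 207.8] [0.592 0.377 0.19 ]
top roller 0.56 [198.3 250.6] [0.456 0.206 0.19 ]
top paint_jar 0.69 [354.2 189.5] [ 0.623 -0.262  0.   ]
top brush 0.6 [251.2 224.1] [0.549 0.069 0.   ]
top drink_can 0.58 [445.7 229.5] [ 0.466 -0.521  0.   ]
top tape_roll 0.72 [284.9 258.2] [ 0.433 -0.022  0.   ]
top dye_pot 0.65 [118.3 276.6] [0.435 0.479 0.   ]
top dye_pot 0.17 [446.9 224.6] [ 0.481 -0.527  0.   ]
```

```bash
ls . pics
```

```text
.:
h.py
pics

pics:
scene0.png
top0.png
```

View pics/scene0.png

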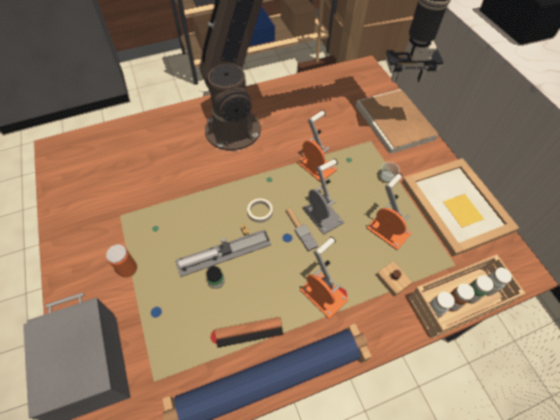

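View pics/top0.png

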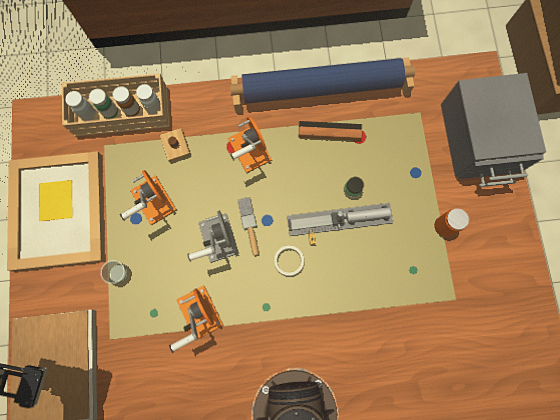

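Run:
```python
from h import *
p=grab('top'); 
im=cv2.cvtColor(np.ascontiguousarray(p['image']),cv2.COLOR_RGB2BGR)
a=cv2.resize(im[180:280,175:405],None,fx=3.4,fy=3.4,interpolation=cv2.INTER_CUBIC); cv2.imwrite('pics/c1.png',a)
for k in('gauge','roller','tensioner','gauge_grip'):
  for r in arm.cut_out(p,k)[:3]:
    m=r['mask']; vs,us=np.nonzero(m)
    P=np.array([at_depth(p,(u,v)) for u,v in zip(us,vs)])
    if k=='gauge': P=P[(P[:,2]<.012)]
    if k=='roller': P=P[(P[:,2]>.17)]
    if len(P)<5: continue
    rect=cv2.minAreaRect(P[:,:2].astype(np.float32)*1000)
    print(k,round(r['p'],2),np.round(r['extent']),len(P),np.round(P.mean(0),3),'rect',np.round(rect[0],0),np.round(rect[1],0),round(rect[2],1),np.round(cv2.fitLine(P[:,:2].astype(np.float32),2,0,.01,.01).ravel()[:2],3))
```

```text
gauge 0.8 [288. 203. 390. 239.] 989 [ 0.531 -0.197  0.007] rect [ 536. -203.] [ 69. 318.] 0.6 [0.001 1.   ]
roller 0.77 [169. 335. 195. 353.] 189 [0.229 0.261 0.211] rect [250. 153.] [ 25. 289.] 10.8 [ 0.206 -0.979]
roller 0.71 [118. 202. 143. 218.] 162 [0.579 0.371 0.206] rect [441. 190.] [503.  58.] 52.4 [0.592 0.806]
roller 0.57 [230. 146. 254. 159.] 129 [0.714 0.066 0.198] rect [715.  65.] [17. 61.] 19.5 [ 0.369 -0.929]
tensioner 0.92 [116. 169. 173. 221.] 1323 [0.642 0.353 0.076] rect [475. 248.] [624. 133.] 36.5 [0.978 0.211]
tensioner 0.81 [190. 210. 241. 259.] 1546 [0.505 0.17  0.074] rect [407. 150.] [370. 157.] 21.8 [ 0.996 -0.092]
tensioner 0.79 [227. 116. 271. 170.] 1319 [0.771 0.045 0.078] rect [579.  21.] [628. 117.] 7.3 [0.989 0.145]
gauge_grip 0.48 [334. 212. 350. 227.] 159 [ 0.531 -0.194  0.044] rect [ 533. -198.] [37. 44.] 0.2 [0.318 0.948]
```

View pics/c1.png

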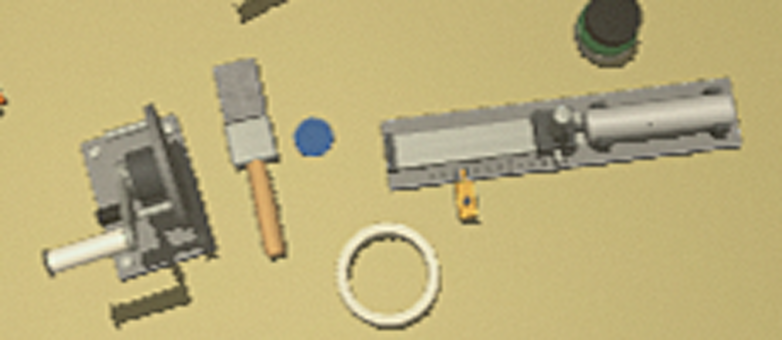

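Emit:
{"op": "servo_tool", "data": {
  "steps": [
    [[87.6,0,0,-40,-8.8],[87.6,0,0,-40,-8.8],[87.6,20,52,0,0],[87.6,20,52,0,0],[87.6,20,52,0,0],[87.6,20,52,0,0],[87.6,20,52,0,0],[87.6,20,52,0,0]]
  ]
}}

```text
t: 2.45
eef_pos: [0.3246, 0.3294, 0.3289]
ee_rot: [-3.141, -0.0, -0.0]
force: [0.8, 0.5, 0.3]
width: 0.0875
```

Emit:
{"op": "servo_tool", "data": {
  "steps": [
    [[87.6,20,52,0,0],[87.6,20,52,0,0],[87.6,20,52,0,0],[87.6,20,52,0,0],[87.6,20,52,0,0],[87.6,20,52,0,0],[87.6,20,52,0,0],[87.6,0,0,0,0]]
  ]
}}

```text
t: 3.45
eef_pos: [0.4645, -0.0362, 0.3283]
ee_rot: [3.141, 0.001, -0.006]
force: [0.2, 0.8, 0.6]
width: 0.0877
```

Emit:
{"op": "servo_tool", "data": {
  "steps": [
    [[87.6,12,50,20,0],[87.6,12,50,20,0],[87.6,0,0,0,0],[87.6,0,0,0,0]]
  ]
}}

```text
t: 3.95
eef_pos: [0.488, -0.1325, 0.2887]
ee_rot: [-3.142, -0.0, -0.001]
force: [-0.2, 0.1, -0.1]
width: 0.0876
```

```bash
cat > look.py <<'E'
from h import *
import sys
Z=dict(gauge_grip=.091,gauge_index=.026,marker_tip=.026,roller=float(sys.argv[2]) if len(sys.argv)>2 else .19)
p=grab('wrist','%s.png'%sys.argv[1])
for k,z in Z.items():
    for r in arm.landmark_of(p,k)[:2]: print(k,round(r['p'],2),np.round(r['xy'],1),np.round(at_z(p,r['xy'],z),4))
s=arm.get_state();print(np.round(s['t'],2),np.round(s['eef_pos'],4),np.round(s['ee_rot'],3),np.round(s['force'],1),s['width'])
E
python3 look.py w1
```

```text
gauge_grip 0.77 [339.5 135. ] [ 0.5374 -0.1936  0.091 ]
gauge_index 0.66 [328.9 155.5] [ 0.5067 -0.1941  0.026 ]
marker_tip 0.8 [258.4 154.8] [ 0.5077 -0.1102  0.026 ]
4.2 [ 0.4883 -0.1319  0.2893] [-3.141e+00 -1.000e-03  1.000e-03] [0.6 0.1 0. ] 0.0874537440087326
```

View pics/w1.png

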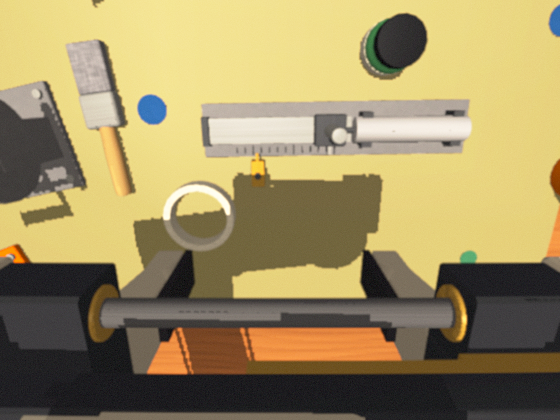

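Emit:
{"op": "servo_tool", "data": {
  "steps": [
    [[87.6,24,31,20,0],[87.6,24,31,30,0],[87.6,0,0,50,0],[87.6,0,0,50,0],[87.6,0,0,40,0],[87.6,0,0,21,0],[87.6,0,0,0,0]]
  ]
}}

```text
t: 5.08
eef_pos: [0.5352, -0.1943, 0.0763]
ee_rot: [-3.141, 0.003, 0.0]
force: [-0.1, -0.1, 0.2]
width: 0.0877
```

```bash
python3 look.py w2
```

```text
gauge_grip 0.97 [274.5 302.2] [ 0.537 -0.193  0.091]
5.32 [ 0.537  -0.1948  0.0791] [ 3.141e+00 -3.000e-03 -0.000e+00] [-0.2  0.   0.2] 0.08757357283103348
```

View pics/w2.png

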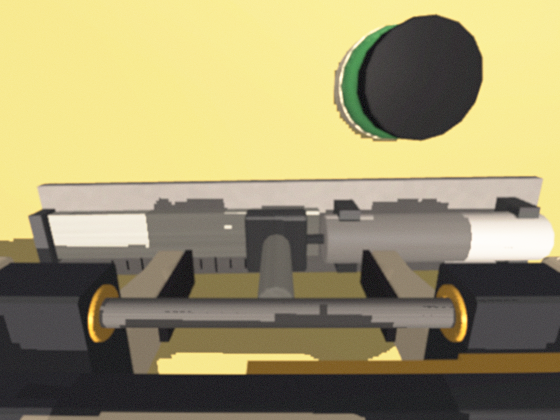

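Emit:
{"op": "servo_tool", "data": {
  "steps": [
    [[40,0,0,0,0],[10,0,0,0,0],[10,0,0,0,0],[10,0,0,0,0],[10,0,0,0,0],[10,0,0,0,0]]
  ],
  "squeeze": 20
}}

```text
t: 6.08
eef_pos: [0.536, -0.195, 0.0775]
ee_rot: [3.142, 0.0, -0.001]
force: [1.1, -0.9, -0.2]
width: 0.0331
```

Emit:
{"op": "servo_tool", "data": {
  "steps": [
    [[10,0,-15,0,0],[10,0,-15,0,0],[10,0,-15,0,0],[10,0,-15,0,0],[10,0,-10,0,0],[10,0,0,0,0],[10,0,0,0,0]]
  ]
}}

```text
t: 6.95
eef_pos: [0.5349, -0.1239, 0.0774]
ee_rot: [-3.141, 0.002, -0.0]
force: [-5.8, 1.9, 3.1]
width: 0.0156
```

```bash
python3 look.py w3
python3 - <<'E'
from h import *
for c in('scene','top'):
    p=grab(c,c+'3.png')
    for k in('gauge_grip','gauge_index','marker_tip'):
        for r in arm.landmark_of(p,k)[:2]: print(c,k,round(r['p'],2),np.round(r['xy'],1),np.round(at_z(p,r['xy'],.091 if 'grip' in k else .026),4))
E
```

```text
7.2 [ 0.535  -0.1241  0.0774] [-3.141e+00  2.000e-03 -1.000e-03] [-5.2  2.2  3.8] 0.01532871305293592
scene gauge_grip 0.58 [245.1 230.3] [ 0.5321 -0.1159  0.091 ]
scene gauge_index 0.64 [240.1 234.7] [ 0.5053 -0.1289  0.026 ]
scene gauge_index 0.17 [327.1 164.5] [0.3303 0.2788 0.026 ]
top gauge_grip 0.48 [287. 259.] [ 0.4197 -0.026   0.091 ]
top marker_tip 0.61 [308.5 227. ] [ 0.5159 -0.1032  0.026 ]
```

View pics/w3.png

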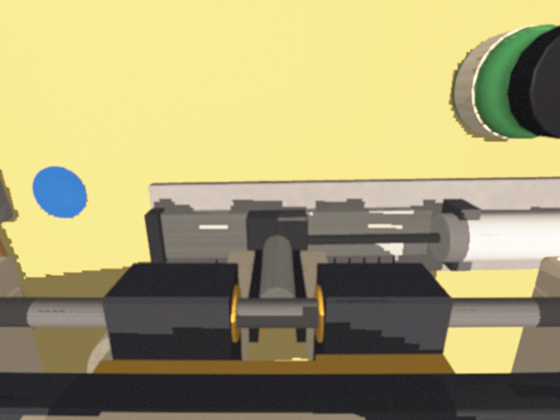

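Emit:
{"op": "servo_tool", "data": {
  "steps": [
    [[10,0,-7,0,0],[10,0,-6,0,0],[10,0,0,0,0],[10,0,0,0,0],[45,0,0,0,0],[45,0,0,0,0],[45,0,0,0,0],[45,0,0,0,0]]
  ]
}}

```text
t: 8.6
eef_pos: [0.5362, -0.1119, 0.0776]
ee_rot: [-3.141, -0.0, -0.001]
force: [0.8, -0.4, -0.1]
width: 0.044
```

Emit:
{"op": "servo_tool", "data": {
  "steps": [
    [[45,0,0,-40,0],[45,-30,0,-50,0],[45,-30,0,-45,0],[45,0,0,0,0],[45,0,0,0,0]]
  ]
}}

```text
t: 9.22
eef_pos: [0.476, -0.1118, 0.2126]
ee_rot: [-3.141, -0.001, -0.001]
force: [-0.4, 1.1, 0.1]
width: 0.0454
```

```bash
python3 look.py w4
python3 - <<'E'
import cv2
a=cv2.imread('pics/w4.png'); cv2.imwrite('pics/w4z.png',cv2.resize(a[60:260,130:400],None,fx=2.9,fy=2.9,interpolation=cv2.INTER_CUBIC))
E
```

```text
gauge_grip 0.65 [275.7 132.1] [ 0.5353 -0.1106  0.091 ]
gauge_index 0.72 [276.3 153.6] [ 0.509  -0.1109  0.026 ]
marker_tip 0.88 [270.4 156.1] [ 0.5066 -0.1052  0.026 ]
9.48 [ 0.4759 -0.1119  0.2113] [ 3.141e+00  2.000e-03 -1.000e-03] [ 0.6  0.2 -0.2] 0.0449530514610314
```

View pics/w4z.png

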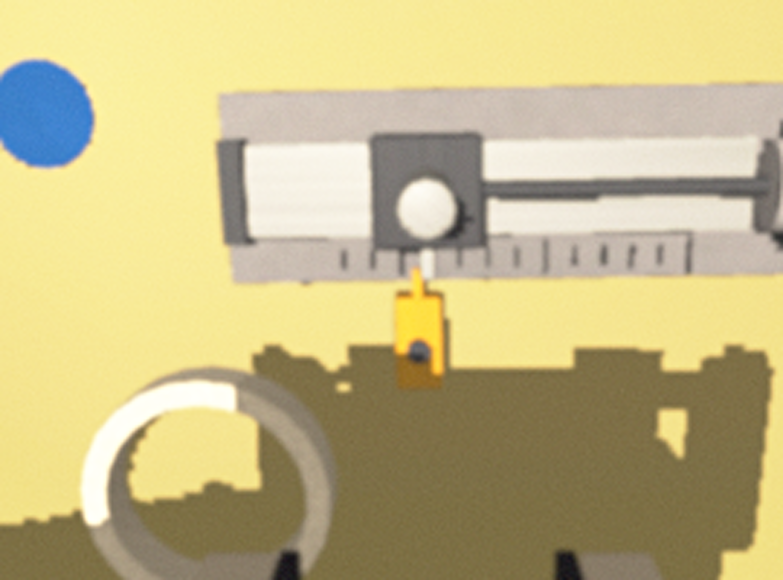

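Emit:
{"op": "servo_tool", "data": {
  "steps": [
    [[45,30,0,45,0],[45,30,0,50,0],[45,0,0,40,0],[10,0,0,0,0],[10,0,0,0,0],[10,0,0,0,0],[10,0,0,0,0]]
  ]
}}

```text
t: 10.35
eef_pos: [0.5371, -0.1119, 0.0795]
ee_rot: [-3.141, -0.003, -0.0]
force: [-0.2, 0.7, 5.1]
width: 0.0154
```

Emit:
{"op": "servo_tool", "data": {
  "steps": [
    [[10,0,-4,0,0],[10,0,0,0,0],[10,0,0,0,0],[45,0,0,0,0],[45,0,0,0,0],[45,0,0,0,0],[45,0,0,0,0]]
  ]
}}

```text
t: 11.22
eef_pos: [0.536, -0.1079, 0.0774]
ee_rot: [3.142, 0.0, -0.001]
force: [-0.3, 0.7, -0.1]
width: 0.044
```

Emit:
{"op": "servo_tool", "data": {
  "steps": [
    [[45,0,0,-40,0],[45,-30,0,-50,0],[45,-30,0,-45,0],[45,0,0,0,0],[45,0,0,0,0]]
  ]
}}

```text
t: 11.85
eef_pos: [0.4759, -0.1078, 0.2125]
ee_rot: [-3.141, -0.001, -0.001]
force: [1.7, -0.5, 0.2]
width: 0.0452
```

```bash
python3 look.py w5
python3 - <<'E'
import cv2
a=cv2.imread('pics/w5.png'); cv2.imwrite('pics/w5z.png',cv2.resize(a[110:210,215:345],None,fx=6,fy=6,interpolation=cv2.INTER_CUBIC))
E
```

```text
gauge_grip 0.58 [275.4 132.4] [ 0.535  -0.1064  0.091 ]
gauge_index 0.98 [279.  155.5] [ 0.5071 -0.1095  0.026 ]
marker_tip 0.79 [276.7 157.2] [ 0.5055 -0.1072  0.026 ]
roller 0.36 [275.7 132.5] [ 0.5442 -0.1071  0.19  ]
12.1 [ 0.4759 -0.108   0.2113] [ 3.141e+00  2.000e-03 -1.000e-03] [-0.1 -0.7 -0. ] 0.04496382376214517
```

View pics/w5z.png

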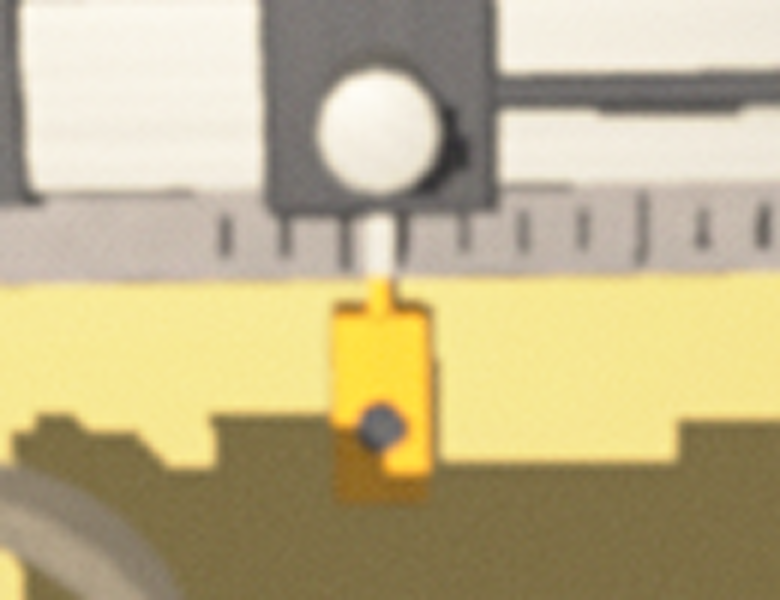

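Emit:
{"op": "servo_tool", "data": {
  "steps": [
    [[60,0,0,-20,10],[60,0,0,-20,10],[60,0,0,-20,10],[60,0,0,-20,10],[60,0,0,-20,10],[60,0,0,-15,10],[60,0,0,-15,10],[60,0,0,0,10]]
  ]
}}

```text
t: 13.1
eef_pos: [0.4768, -0.1079, 0.343]
ee_rot: [-3.141, -0.0, -1.403]
force: [-0.3, -0.4, -0.5]
width: 0.0601
```

Emit:
{"op": "servo_tool", "data": {
  "steps": [
    [[60,-54,-6,0,0],[60,-54,-6,0,0],[60,-54,-6,0,0],[60,-54,-6,0,0],[60,-54,-6,0,0],[60,-54,-6,0,0],[60,-54,-6,0,0],[60,0,0,0,0]]
  ]
}}

```text
t: 14.1
eef_pos: [0.4517, 0.2748, 0.3407]
ee_rot: [3.139, -0.002, -1.394]
force: [0.7, -0.5, 0.3]
width: 0.06
```

```bash
python3 look.py w6
python3 - <<'E'
from h import *
print(np.round(arm.get_state()['q'],2))
E
```

```text
roller 0.89 [292.8 112.4] [0.451  0.2006 0.19  ]
roller 0.77 [513.7 227.2] [0.2301 0.2646 0.19  ]
14.35 [0.4522 0.2708 0.3424] [ 3.141 -0.    -1.398] [-0.6  0.4 -1.2] 0.06035746325855022
[ 0.91  0.06 -0.15  0.   -1.35 -0.74]
```

View pics/w6.png

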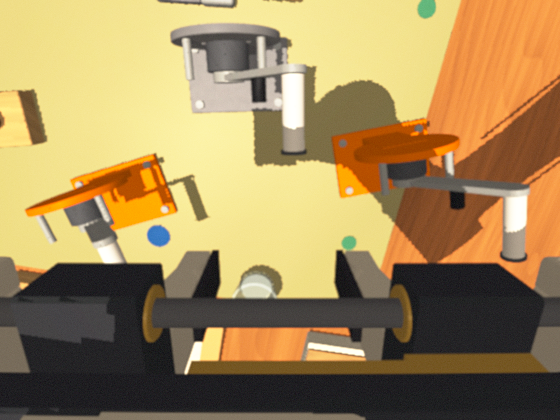

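Emit:
{"op": "servo_tool", "data": {
  "steps": [
    [[60,35,6,0,0],[60,34,6,0,0],[60,0,0,35,0],[60,0,0,35,0],[60,0,0,20,0],[60,0,0,0,0],[60,0,0,0,0]]
  ]
}}

```text
t: 15.22
eef_pos: [0.4527, 0.2014, 0.2538]
ee_rot: [-3.14, 0.001, -1.398]
force: [-0.5, -0.5, 0.4]
width: 0.0598
```

```bash
python3 look.py w7
```

```text
gauge_grip 0.49 [209.8  44.3] [0.5281 0.0869 0.091 ]
gauge_index 0.34 [223.9 137.9] [0.5162 0.1684 0.026 ]
roller 0.56 [280.5 232.2] [0.4506 0.1993 0.19  ]
15.48 [0.4523 0.2018 0.2533] [-3.141e+00  1.000e-03 -1.397e+00] [-0.   0.2 -0.5] 0.06008229385284202
```

View pics/w7.png

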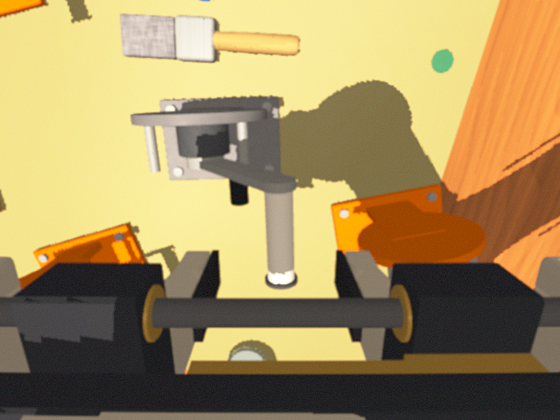

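Emit:
{"op": "servo_tool", "data": {
  "steps": [
    [[60,2,1,30,0],[60,0,0,31,0],[60,0,0,0,0],[12,0,0,0,0],[12,0,0,0,0],[12,0,0,0,0],[12,0,0,0,0],[12,0,0,0,0]]
  ],
  "squeeze": 35
}}

```text
t: 16.48
eef_pos: [0.4517, 0.1996, 0.1918]
ee_rot: [-3.141, 0.0, -1.397]
force: [0.2, -0.4, 0.6]
width: 0.0169
```

```bash
python3 look.py w8
python3 - <<'E'
from h import *
th0=-.61
for th in np.linspace(-.61,.54,9): print(round(th,3),np.round([110*(np.sin(th)-np.sin(th0)),110*(np.cos(th)-np.cos(th0))],1))
E
```

```text
roller 0.58 [276.8 289.7] [0.4511 0.2017 0.19  ]
16.73 [0.4516 0.1995 0.1918] [-3.141  0.    -1.397] [0.2 0.  2.3] 0.01666633520922954
-0.61 [0. 0.]
-0.466 [13.6  8.1]
-0.322 [28.2 14.2]
-0.179 [43.5 18.1]
-0.035 [59.2 19.8]
0.109 [75.  19.2]
0.252 [90.5 16.4]
0.396 [105.5  11.3]
0.54 [119.6   4.2]
```

View pics/w8.png

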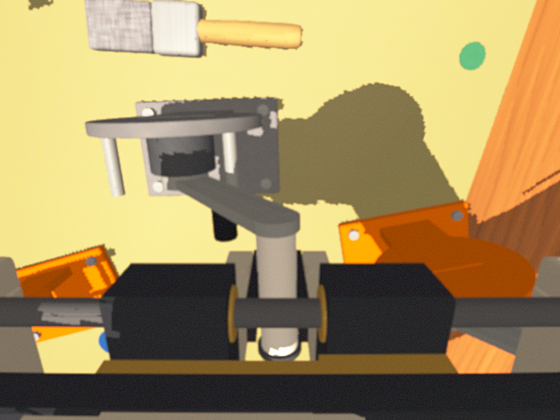

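Emit:
{"op": "servo_tool", "data": {
  "steps": [
    [[12,0,-13.6,-8.1,0],[12,0,-14.6,-6.1,0],[12,0,-15.3,-3.9,0],[12,0,-15.7,-1.7,0],[12,0,-15.8,0.6,0],[12,0,-15.5,2.8,0],[12,0,0,0,0]]
  ]
}}

```text
t: 17.6
eef_pos: [0.5411, 0.2176, 0.208]
ee_rot: [-3.141, 0.003, -1.397]
force: [-6.6, 9.6, 6.2]
width: 0.0172
```

```bash
python3 look.py w9 .206
```

```text
roller 0.58 [276.3 291.5] [0.5406 0.2209 0.206 ]
17.85 [0.5401 0.2174 0.2082] [-3.141e+00  3.000e-03 -1.396e+00] [-7.3  9.   3.9] 0.01680311069745962
```

View pics/w9.png

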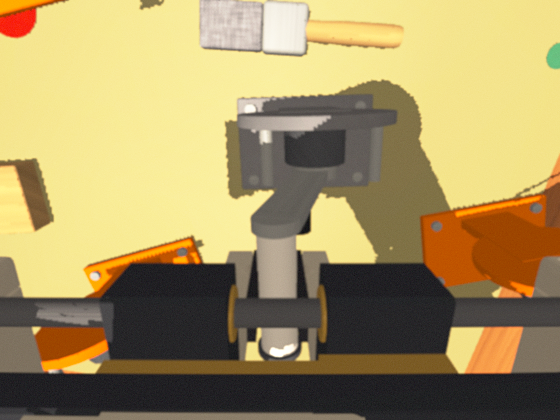

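Emit:
{"op": "servo_tool", "data": {
  "steps": [
    [[12,-2,-9,2.8,0],[12,-0.4,-9,3.6,0],[12,-0.3,-6,3,0],[12,0,0,0,0],[12,0,0,0,0]]
  ]
}}

```text
t: 18.48
eef_pos: [0.5635, 0.2226, 0.199]
ee_rot: [3.141, 0.001, -1.397]
force: [-4.2, 1.6, 5.3]
width: 0.0168
```

Emit:
{"op": "servo_tool", "data": {
  "steps": [
    [[12,0,-3,1.7,0],[12,0,0,0,0],[12,0,0,0,0]]
  ]
}}

```text
t: 18.85
eef_pos: [0.5664, 0.2232, 0.1974]
ee_rot: [-3.142, 0.001, -1.396]
force: [-4.2, 3.7, 6.9]
width: 0.0171
```

Emit:
{"op": "servo_tool", "data": {
  "steps": [
    [[12,0,-2,1.1,0],[12,0,0,0,0],[12,0,0,0,0]]
  ]
}}

```text
t: 19.23
eef_pos: [0.5671, 0.2232, 0.1969]
ee_rot: [3.14, 0.001, -1.396]
force: [-12.8, 2.4, 13.9]
width: 0.0169
```

Emit:
{"op": "servo_tool", "data": {
  "steps": [
    [[12,0,-0.5,0.3,0],[12,0,0,0,0],[12,0,0,0,0],[12,0,0,0,0]]
  ]
}}

```text
t: 19.73
eef_pos: [0.5672, 0.2233, 0.1969]
ee_rot: [3.139, 0.001, -1.396]
force: [-15.5, 3.9, 16.3]
width: 0.0173
```

```bash
python3 look.py w10 .195
python3 - <<'E'
from h import *
p=grab('top'); q=grab('scene')
f=lambda p,b:cv2.resize(cv2.cvtColor(np.ascontiguousarray(p['image']),cv2.COLOR_RGB2BGR)[b[0]:b[1],b[2]:b[3]],(780,290),interpolation=cv2.INTER_CUBIC)
cv2.imwrite('pics/fin.png',np.vstack([f(p,(180,280,140,410)),f(q,(190,300,160,456))]))
E
```

```text
gauge_grip 0.4 [331.6  29.2] [0.5536 0.0922 0.091 ]
roller 0.62 [278.3 292.2] [0.5657 0.2267 0.195 ]
19.98 [0.5672 0.2233 0.1969] [ 3.139e+00  1.000e-03 -1.396e+00] [-14.8   2.9  16.7] 0.017145501633813454
```

View pics/fin.png

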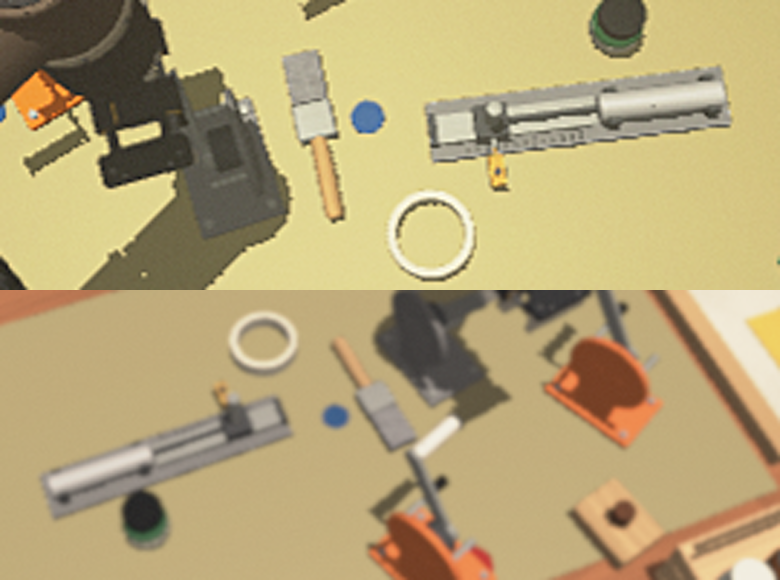

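View pics/w10.png

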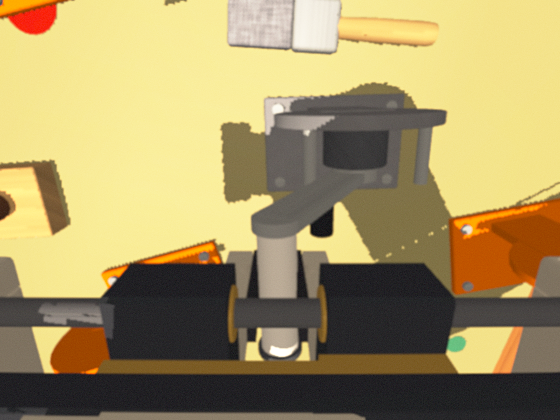

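The pictures show the roller still held at the forward stop, the gauge's index level with the brass marker, and the bystanders where they were.

```bash
python3 -c "
from h import *
print(arm.job_done())"
```

```text
the job is handed in; nothing more can be done
None
```

I set the gauge slide and wound the tension arm to its forward stop, holding it there by the roller, then handed the job in at about 20 s of the 53 s.

- **Gauge:** I drew the slide out by its post and let go, but the first try was about 4 mm short. I regripped and moved it 4 mm more. The close-up then showed the index finger about 0.4 mm from the marker tip. The landmark network put the gap at about 2 mm, and I went by the picture.
- **Tension arm:** I gripped the roller of the grey tensioner at 35 N and wound it forward about 117 mm, where 117.7 mm was expected. At the end, pushing on barely moved the tool and the force rose from about 9 N to about 22 N, so I take it to be on the stop. The roller was still gripped when I handed in.
- **Side load:** part-way round, the force along the roller reached about 9 N because my path was slightly skewed. I shifted the tool about 3 mm sideways and it fell to 2–4 N.
- **Other things:** the last pictures showed the jar, brush, tape roll and orange look-alikes where they had been. I did not check the can and the dye pot again.

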